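Hook a dropped nut out from under the welding grate

TASK

A hex nut has rolled under the welding grate, where fingers cannot reach it: pick up the steel hook and drag the nut with it out past the open front of the grate onto the clear bench. Lay the hook back down on the bench, then pick up the nut and put it in the parts pan on the back of the grate. Leave the round bar stub standing where it is under the grate.

Things in the scene. Friction and masses are not known exactly. Their poses are not given: they have to be found in the camera images.
- hook: Steel pulling hook, 0.44 kg. Origin: underside of its handle, at the place to grip. x along the tool to the hooked end, z up. Handle: 20 mm square bar, x -85 to 25 mm. Then a rod 8 mm thick, axis at z = 8 mm, straight to x = 215, y = 0, where it bends into the foot, which ends at x = 205, y = -48 mm (on the -y side, leaning back). Handle flat on the bench, rod and foot clear it by 4 mm.
- nut: Hexagonal steel nut with a dark hole, 36 mm across flats (42 mm across corners), 19 mm high, about 110 g, lying flat on the bench under the grate. Origin: centre of its underside, z up; its x axis is normal to a flat, the others follow every 60 degrees.
- stub: Bystander: stub of solid round steel bar standing on end under the grate, 26 mm diameter, 36 mm high, about 150 g. Origin: centre of its underside. It stands about 130 mm from the nut along the grate's x, on either side of it.
- grate: Fixed dark steel grate, 300 (x) by 180 mm (y). Origin on the bench under its centre, z up. Bars along y with 21 mm gaps; rails and bars z 55 to 67 mm; 10 mm legs at the corners, all sides open. The open front where the nut comes out is the edge at y = -90 mm. Parts pan: steel tray on the back edge, inside 154 (x) by 104 mm (y) about x = -40, y = 150 mm; floor z = 50, rim z = 78, walls 3 mm.
Not all that is in view belongs to the job. Leave any blue or purple look-alike of the nut alone.

How it is judged:
By the outcome, as a careful person would: the job done as asked, in the order asked, and still so for the second after the job is handed in, with the robot touching nothing.
It also fails if it takes over 64 s, if anything falls off the work surface, if the arm or the gripper's body presses on something with over 40 N, if the wrist force passes 120 N, or if a joint passes its speed limit or range.

ROBOT

A 6-joint arm with a two-finger parallel gripper is mounted at the origin on the work surface. World frame = base frame: x ahead of the robot, y to its left, z up, the work surface at z = 0. Lengths are in m, angles in rad, forces in N, time in s.
With the tool pointing down it reaches from about 0.3 to 0.775 m from the base axis. Payload 14.6 kg.
Tool frame: the origin (TCP) lies on the front face of the gripper's body, between the roots of the fingers; the fingertips stand 97 mm ahead of it and the grasp point (between the pads) lies 78 mm ahead of it; z points along the fingers, x is the direction in which the jaws open and shut, and the axes are right-handed (so a half turn about z gives the same grasp; the last joint's range is limited). The gripper opens to 94 mm and grips with 3 to 60 N. Pads are 16 mm wide; open, the fingers measure 119 mm over their backs; the gripper's body (75 mm by 177 mm) begins 78 mm behind the grasp point.
Start: joints at [1.059, 0.3, 1.521, -0, 1.321, -0.067], TCP at [0.237, 0.496, 0.303] pointing down, gripper open.
Joint ranges: [-3.03, 3.03], [-0.79, 2.21], [0.23, 2.52], [-1.04, 4.18], [0, 3.07], [-2.55, 2.55]. Speed limits (rad/s): [2.22, 2.22, 2.57, 3.14, 3.14, 3.14].

INTERFACE

Orientations are given as [roll, pitch, yaw] about the fixed x, y, z axes, in that order (R = Rz(yaw) Ry(pitch) Rx(roll)).
In Python, from station import sensors, camera, ctrl gives the robot as it stands.
- The arm moves only by the tool move_arm, never from a script. Its argument "rows" is text: rows parted by semicolons, each of 6 numbers parted by spaces: the shift along the tool's x, y, z in mm, then the turn, a rotation vector about the tool's x, y, z in rad. In form: x y z wx wy wz; .... A call has 1 to 20 rows; each row shifts and turns the pose as measured when the row begins, along the tool's axes as they then stand; what a row does not reach is not made up. A row lasts 1/8 s, in which the tool goes at most 62.5 mm and 10.7 degrees, less where a joint would pass 70% of its speed; a pose out of reach is approached as far as the arm can. A call with a gripper value outside its range is refused whole. "grip" is the opening, from -1 (shut) to 1 (fully open), set as the call begins (left out, the last holds). The fingers move at their own pace and stop on an object; "newtons" is the grip in N (left out, the last holds). Time passes only in rows, so rows that do not move let the fingers close. It gives the time, the measured TCP pose, the force and the opening at its end, in the units of the state.
- sensors.get_obs(): the state, without advancing time (a new reading comes with each control period).
- camera(name): name is "scene" or "top" or "wrist"; returns a dict with "color" (480x640x3 uint8, blue, green, red), "z_map" (480x640 float32, m along the optical axis (not along the pixel's ray), 0 where there is no reading), "mtx" (3x3 intrinsics, pixels), "position" and "attitude" of the camera in the world; the wrist camera has in their place "hand_eye" (4x4, takes a point from camera to tool coordinates, whose origin is the TCP and whose axes are the tool frame's). Camera axes: x right, y down, z forward; pixel columns grow to the right and rows downward; lengths in m; the calibration is good to about 2 mm. A picture is of the moment at which its call begins: read the wrist's pose just before it.
- ctrl.hand_in(): hands the job in, once; it reports no verdict.
The state is a dict: "time_s": time; "qpos": joint angles; "joint_vel": joint speeds; "tau": joint torques, N m; "ee_pos": TCP position; "eef_rot": TCP orientation; "force": force on the tool from outside, world axes, zero at the start; "moment": the same for the moment, N m; "grip_width": finger opening in m.
Only numpy, scipy, OpenCV 4.12 (cv2) and the standard library are available. Lean on these libraries where they do the work, as an engineer would, in place of code of your own. Each camera call takes 0.05 s, during which the arm holds its last target.

## Working session

There is one attempt and no reset: what is moved stays moved. The work goes in short steps, Python scripts to look and compute and a tool call to move; the robot and the scene stay as the last step left them, time stands still between calls to the robot, and variables do not carry over. Pictures are saved under pics/ and viewed, and the job is handed in when it is done.

Besides the shell and the picture viewer there is one more tool, called after "Call:" as name(argument=value, ...) on one line, values as JSON. move_arm: Moves the arm, as the interface text tells. Its arguments: {"type":"object","properties":{"rows":{"type":"string"},"grip":{"type":"number"},"newtons":{"type":"number"}},"required":["rows"]}

```bash
mkdir -p pics; ls; cat > h.py <<'E'
import numpy as np, cv2
from station import sensors, camera, ctrl
from scipy.spatial.transform import Rotation as R
def pose(o=None):
    o=o or sensors.get_obs()
    T=np.eye(4);T[:3,:3]=R.from_euler('xyz',o['eef_rot']).as_matrix();T[:3,3]=o['ee_pos'];return T
def snap(name,fn):
    o=sensors.get_obs();c=camera(name)
    if 'hand_eye' in c: T=pose(o)@np.array(c['hand_eye'])
    else:
        T=np.eye(4);a=np.array(c['attitude'])
        T[:3,:3]=a if a.shape==(3,3) else R.from_euler('xyz',a).as_matrix()
        T[:3,3]=c['position']
    cv2.imwrite(f'pics/{fn}.png',c['color'])
    np.savez(f'pics/{fn}.npz',T=T,K=c['mtx'],z=c['z_map'],c=c['color'])
def load(fn): return np.load(f'pics/{fn}.npz')
def px(d,u,v,zw=None):
    K=d['K'];T=d['T'];r=np.array([(u-K[0,2])/K[0,0],(v-K[1,2])/K[1,1],1.])
    if zw is None:
        return (T@np.r_[r*d['z'][int(v),int(u)],1])[:3]
    w=T[:3,:3]@r; return T[:3,3]+w*(zw-T[2,3])/w[2]
def proj(d,p):
    q=np.linalg.inv(d['T'])@np.r_[p,1];q=d['K']@(q[:3]/q[2]);return q[:2]
def tri(obs):
    A=np.zeros((3,3));b=np.zeros(3)
    for d,u,v in obs:
        K=d['K'];T=d['T'];w=T[:3,:3]@np.array([(u-K[0,2])/K[0,0],(v-K[1,2])/K[1,1],1.]);w/=np.linalg.norm(w)
        P=np.eye(3)-np.outer(w,w);A+=P;b+=P@T[:3,3]
    return np.linalg.solve(A,b)
E
python3 - <<'E'
from h import *
c=camera('scene');print({k:(v if k not in('color','z_map') else 0) for k,v in c.items()})
print(sensors.get_obs())
for n in('scene','top','wrist'): snap(n,n+'0')
E
```

```text
pics
{'color': 0, 'z_map': 0, 'mtx': array([[487.88119066,   0.        , 324.94488302],
       [  0.        , 487.88119066, 235.95496566],
       [  0.        ,   0.        ,   1.        ]]), 'position': array([1.09321695, 0.23607505, 0.77150199]), 'attitude': array([-2.45226352,  0.01201941,  1.94899074])}
{'time_s': 0.05, 'qpos': array([ 1.05938934e+00,  3.00426838e-01,  1.52156010e+00, -1.06744065e-05,
        1.32071407e+00, -6.66239083e-02]), 'joint_vel': array([-0.00116516, -0.00091062, -0.00153705, -0.00020334,  0.00098084,
       -0.0003537 ]), 'tau': array([ 2.47383403e-03, -5.33222401e+01, -3.53705692e+01,  7.11189816e-02,
        2.35656981e-02, -8.28694033e-05]), 'ee_pos': array([0.23658668, 0.49634837, 0.30211943]), 'eef_rot': array([-3.14152918e+00,  1.10658887e-03,  1.12601593e+00]), 'force': array([-0.30329501,  0.48837273,  0.83887614]), 'moment': array([ 0.00972391,  0.04329923, -0.00430867]), 'grip_width': 0.09387725894823953}
```

View pics/scene0.png

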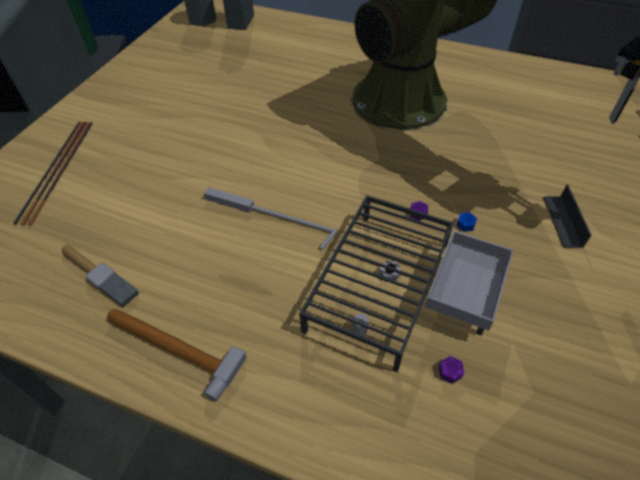

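View pics/top0.png

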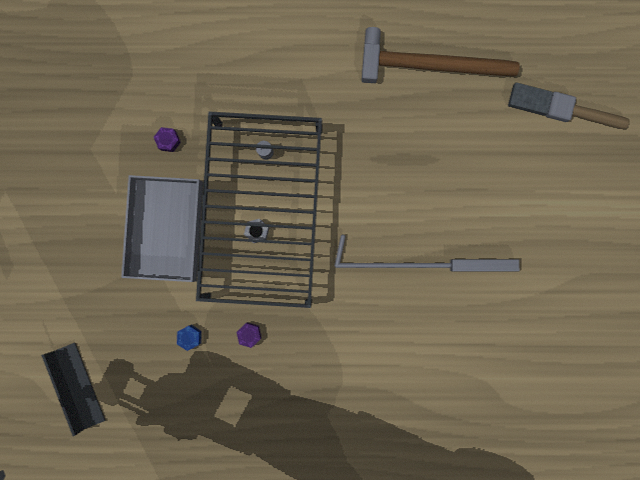

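View pics/wrist0.png

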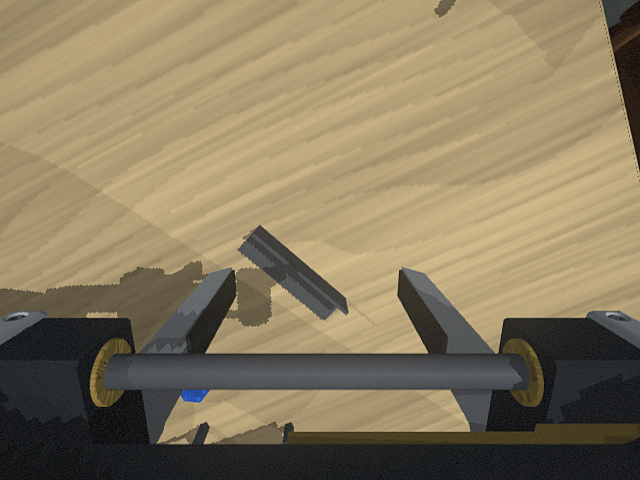

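The top view (image up is roughly world +x, left is +y) shows:
- nut at about (256,231)
- stub at (264,150)
- hook with its handle at (452–520,265), rod to (338,265) and foot tip at (344,236)
- pan at (162,228)
- blue and purple look-alikes outside the grate

I'll enlarge to get better pixel positions.

```bash
python3 - <<'E'
from h import *
d=load('top0');c=d['c'];cv2.imwrite('pics/t1.png',cv2.resize(c[100:310,190:350],None,fx=4.5,fy=2.8,interpolation=2)[:600,:800])
cv2.imwrite('pics/t1.png',cv2.resize(c[105:310,190:350],None,fx=2.9,fy=2.9,interpolation=2))
cv2.imwrite('pics/t2.png',cv2.resize(c[225:285,330:530],None,fx=4,fy=4,interpolation=2))
d=load('scene0');c=d['c']
cv2.imwrite('pics/s1.png',cv2.resize(c[190:370,290:490],None,fx=3.3,fy=3.3,interpolation=2))
cv2.imwrite('pics/s2.png',cv2.resize(c[180:255,195:345],None,fx=5,fy=5,interpolation=2))
E
```

```text
(no output)
```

View pics/t1.png

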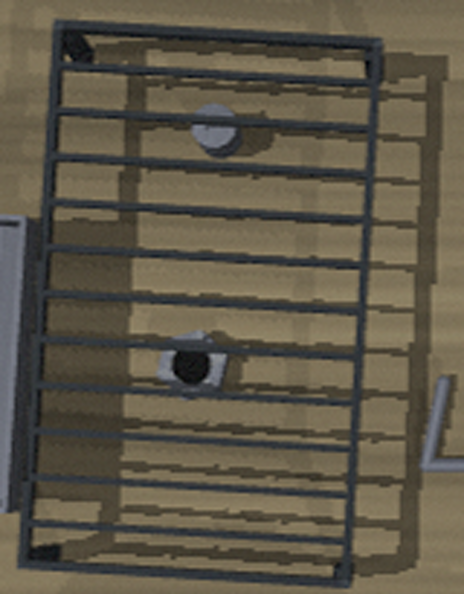

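View pics/t2.png

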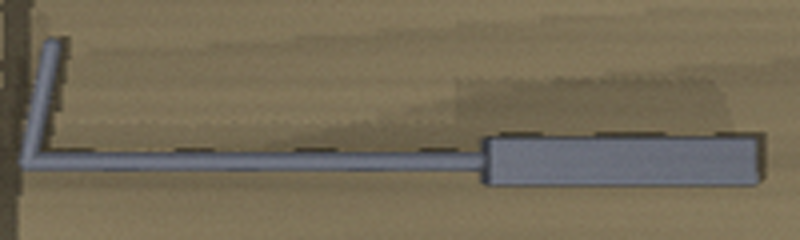

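View pics/s1.png

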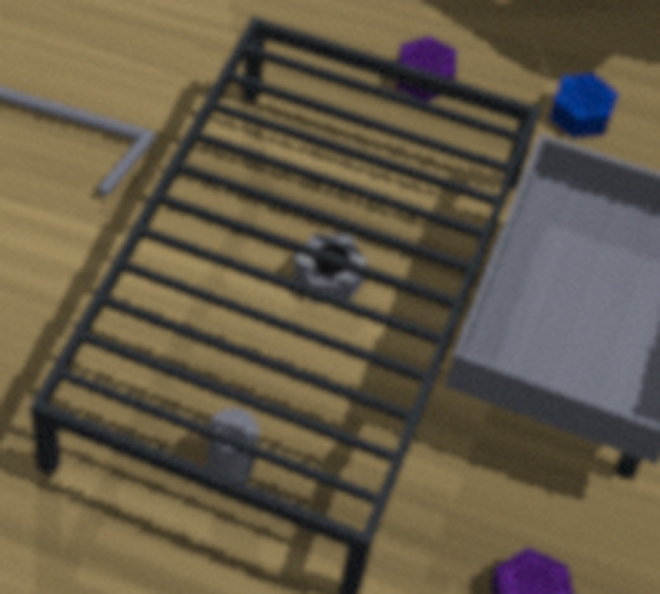

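View pics/s2.png

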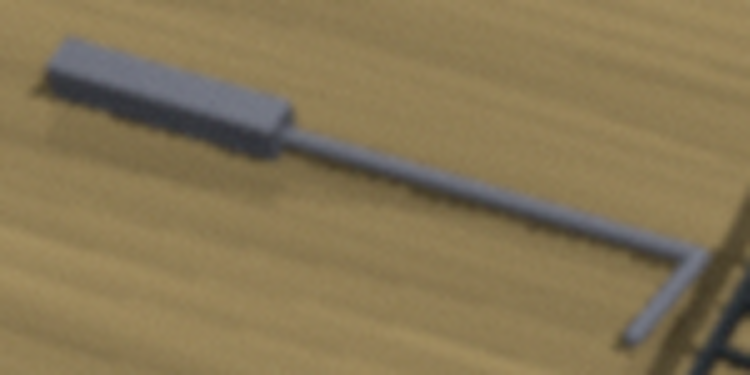

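```bash
python3 - <<'E'
from h import *
t=load('top0');s=load('scene0')
P={'nut':((255.9,231.6),(390,268.2)),'stub':((264.1,148.8),(361.2,317.3)),
'gFF':((321,118.8),(302.1,313.6)),'gBF':((209.7,111.9),(399.7,355.2)),'gFN':((310.7,306.7),(367.3,196.1)),'gBN':((196.9,300.5),(452.7,221.8)),
'bend':((337.5,265),(336,231)),'tip':((343.8,235.5),(321,248)),
'h1':((519.3,271.3),(209,187.6)),'h2':((451.5,271.3),(253.4,200.8)),'h3':((451.3,259.5),(250,207)),'h4':((519.3,259.5),(204.4,193.6))}
np.set_printoptions(precision=4,suppress=True)
for k,(a,b) in P.items(): print(k,tri([(t,*a),(s,*b)]), px(t,*a),px(s,*b))
print(px(t,485,265),px(t,452.5+15,265),px(t,415,200))
zs={'nut':.019,'stub':.036,'bend':.012,'tip':.012,'h1':.02,'h2':.02,'h3':.02,'h4':.02,'gFF':.067,'gBF':.067,'gFN':.067,'gBN':.067}
for k,(a,b) in P.items(): print(k,px(t,*a,zs[k]),px(s,*b,zs[k]))
E
```

```text
nut [0.5499 0.1411 0.019 ] [0.5504 0.1394 0.0195] [0.5829 0.1485 0.0656]
stub [0.6829 0.127  0.0416] [0.6845 0.1248 0.038 ] [0.6783 0.1287 0.0352]
gFF [0.7256 0.0357 0.0655] [0.727  0.0319 0.0661] [0.7241 0.0395 0.0652]
gBF [0.7374 0.2097 0.0649] [0.7369 0.2078 0.0682] [0.7347 0.2107 0.0604]
gFN [0.4292 0.0505 0.0647] [0.4306 0.0467 0.0666] [0.4312 0.0551 0.0683]
gBN [0.4391 0.2264 0.0689] [0.4395 0.225  0.0658] [0.3742 0.2277 0.0004]
bend [0.4944 0.0081 0.0101] [0.4958 0.0042 0.0098] [0.4852 0.0091 0.0001]
tip [ 0.5441 -0.0035  0.0077] [ 0.545  -0.0061  0.0107] [ 0.5431 -0.0008  0.0075]
h1 [ 0.4853 -0.2915  0.0198] [ 0.4864 -0.301   0.0012] [ 0.4833 -0.289   0.018 ]
h2 [ 0.4854 -0.1815  0.0191] [ 0.486  -0.1876 -0.0004] [ 0.4689 -0.1903 -0.0007]
h3 [ 0.5045 -0.1805  0.0195] [ 0.5057 -0.1858  0.007 ] [ 0.4981 -0.1817  0.0121]
h4 [ 0.5047 -0.2917  0.0195] [ 0.5062 -0.3014  0.0003] [ 0.5039 -0.2881  0.0193]
[ 0.4968 -0.2387  0.019 ] [ 0.4967 -0.2092  0.0218] [ 0.6055 -0.1258  0.0042]
nut [0.5504 0.1394 0.019 ] [0.5493 0.1427 0.019 ]
stub [0.6849 0.125  0.036 ] [0.6788 0.1288 0.036 ]
gFF [0.7267 0.0319 0.067 ] [0.7251 0.04   0.067 ]
gBF [0.7372 0.2081 0.067 ] [0.7381 0.2109 0.067 ]
gFN [0.4307 0.0467 0.067 ] [0.43   0.0548 0.067 ]
gBN [0.4396 0.2247 0.067 ] [0.4363 0.2284 0.067 ]
bend [0.4958 0.0042 0.012 ] [0.4946 0.0126 0.012 ]
tip [ 0.5449 -0.0061  0.012 ] [0.5463 0.0006 0.012 ]
h1 [ 0.4867 -0.2948  0.02  ] [ 0.4849 -0.2877  0.02  ]
h2 [ 0.4862 -0.1833  0.02  ] [ 0.4856 -0.1788  0.02  ]
h3 [ 0.5056 -0.183   0.02  ] [ 0.5043 -0.1773  0.02  ]
h4 [ 0.5061 -0.2949  0.02  ] [ 0.5045 -0.2876  0.02  ]
```

Two-view triangulation gives:

| Thing | Position |
|---|---|
| nut | (0.550, 0.141), top at z 0.019 |
| handle | y -0.291 to -0.181 at x 0.495, top at z 0.020 |
| stub | (0.683, 0.127) |
| grate front edge | y ≈ 0.044, yaw ≈ -3° |

These heights agree with the text, so I'll turn to yaw 0 and travel.

Call:
move_arm(rows="0 0 0 0 0 0.17; 0 0 0 0 0 0.17; 0 0 0 0 0 0.17; 0 0 0 0 0 0.17; 0 0 0 0 0 0.17; 0 0 0 0 0 0.17; 0 0 0 0 0 0.1; 0 0 0 0 0 0", grip=1)

```text
time_s: 1.2
ee_pos: [0.2364, 0.4961, 0.3009]
eef_rot: [3.138, 0.002, -0.03]
force: [-0.1, -0.2, 0.6]
grip_width: 0.0938
```

Call:
move_arm(rows="20 54 0 0 0 -0.03; 20 54 0 0 0 0; 20 54 0 0 0 0; 20 54 0 0 0 0; 20 54 0 0 0 0; 20 54 0 0 0 0; 20 54 0 0 0 0; 20 54 0 0 0 0; 20 54 0 0 0 0; 20 54 0 0 0 0; 20 54 0 0 0 0; 20 54 0 0 0 0; 19 54 0 0 0 0; 0 0 0 0 0 0")

```text
time_s: 2.95
ee_pos: [0.5136, -0.2244, 0.3027]
eef_rot: [3.138, -0.002, 0.045]
force: [-0.6, 0.1, -1.3]
grip_width: 0.0941
```

Call:
move_arm(rows="-18 -18 40 0 0 0.045; 0 0 50 0 0 0; 0 0 0 0 0 0")

```text
time_s: 3.32
ee_pos: [0.4941, -0.2059, 0.2112]
eef_rot: [3.139, -0.002, 0.005]
force: [0.0, -0.6, 0.5]
grip_width: 0.094
```

```bash
python3 - <<'E'
from h import *
snap('wrist','w1'); print(pose())
E
```

```text
[[ 0.99997326  0.00441943  0.00582714  0.49501605]
 [ 0.00444723 -0.99997876 -0.00476527 -0.20635464]
 [ 0.00580595  0.00479106 -0.99997167  0.21360321]
 [ 0.          0.          0.          1.        ]]
```

View pics/w1.png

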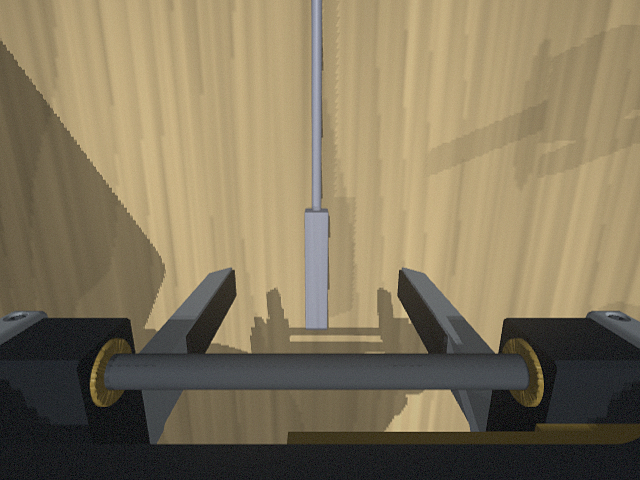

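The handle sits midway between the fingers (column 317, front end at row 209) and the rod runs straight up the image.

```bash
python3 - <<'E'
from h import *
d=load('w1')
for u,v,z in((316.5,209.5,.02),(316,328,.02),(317,209,None),(316.5,100,.012)): print(px(d,u,v,z))
E
```

```text
[ 0.49368715 -0.18065253  0.02      ]
[ 0.4937335  -0.29080809  0.02      ]
[ 0.4941393  -0.18185379  0.01113197]
[ 0.49331026 -0.0948867   0.012     ]
```

Call:
move_arm(rows="0 0 35 0 0 0; 0 0 35 0 0 0; 0 0 30 0 0 0; 0 0 10 0 0 0; 0 0 0 0 0 0")

```text
time_s: 4.0
ee_pos: [0.5016, -0.2081, 0.1134]
eef_rot: [3.129, -0.021, 0.011]
force: [0.1, -0.7, 1.7]
grip_width: 0.0943
```

Call:
move_arm(rows="-7 -2 0 0.012 -0.021 0.01; 0 0 5 0 0 0; 0 0 0 0 0 0")

```text
time_s: 4.38
ee_pos: [0.4952, -0.2065, 0.1113]
eef_rot: [3.14, -0.003, 0.0]
force: [0.1, -0.0, -0.1]
grip_width: 0.0941
```

Call:
move_arm(rows="0 0 6 0 0 0; 0 0 5 0 0 0; 0 0 0 0 0 0")

```text
time_s: 4.75
ee_pos: [0.4953, -0.2066, 0.0996]
eef_rot: [3.14, -0.003, 0.0]
force: [0.5, -0.6, 0.2]
grip_width: 0.0941
```

Call:
move_arm(rows="0 0 0 0 0 0; 0 0 0 0 0 0; 0 0 0 0 0 0; 0 0 0 0 0 0; 0 0 0 0 0 0; 0 0 0 0 0 0; 0 0 0 0 0 0; 0 0 0 0 0 0", grip=-1, newtons=55)

```text
time_s: 5.75
ee_pos: [0.4953, -0.2066, 0.0998]
eef_rot: [3.14, -0.003, 0.0]
force: [-1.5, 0.2, 0.7]
grip_width: 0.0196
```

Call:
move_arm(rows="0 0 -12 0 0 0; 0 0 -12 0 0 0; 14 0 0 0 0 0; 13 0 0 0 0 0; 0 0 0 0 0 0; 0 0 0 0 0 0")

```text
time_s: 6.5
ee_pos: [0.5227, -0.2063, 0.1265]
eef_rot: [3.14, -0.002, 0.0]
force: [-0.4, -0.1, -5.0]
grip_width: 0.0198
```

```bash
python3 - <<'E'
from h import *
snap('wrist','w2'); snap('scene','s3'); snap('top','t3')
E
```

```text
(no output)
```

View pics/w2.png

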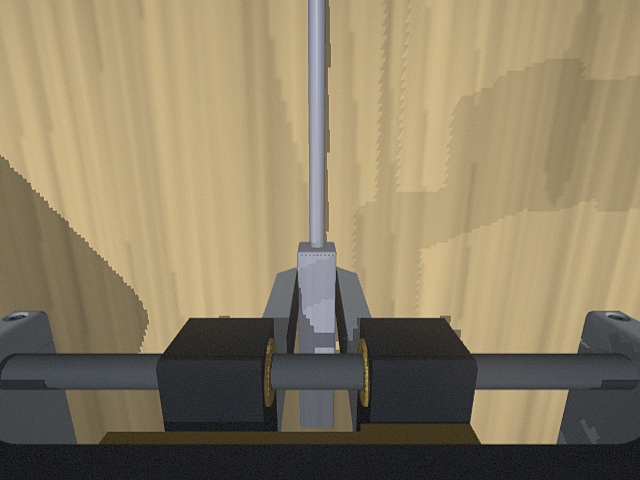

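View pics/s3.png

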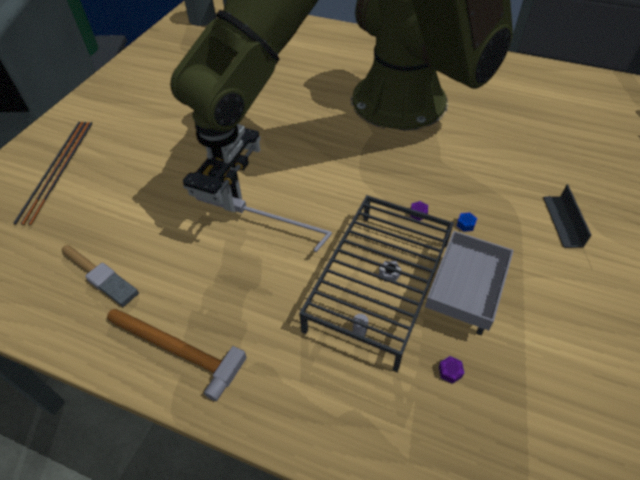

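View pics/t3.png

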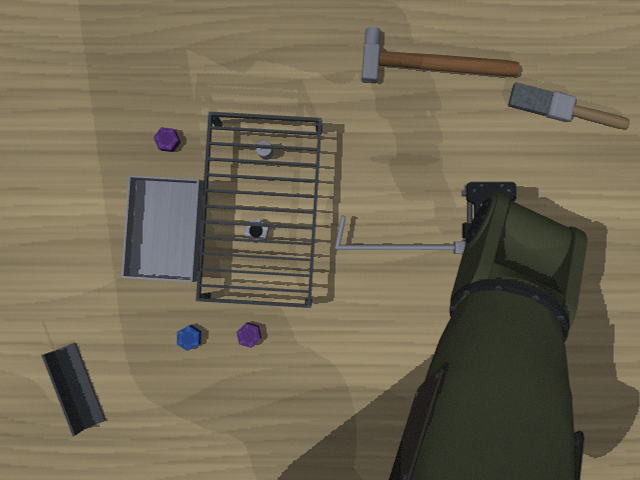

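The hook is held straight. The top view shows the bend at (338,247) and tip at (343,217); the scene view shows the bend at (330,234) and tip at (320,247). Next I'll check how high the foot is.

```bash
python3 - <<'E'
from h import *
cv2.imwrite('pics/t3c.png',cv2.resize(load('t3')['c'][205:260,325:475],None,fx=5,fy=5,interpolation=2))
cv2.imwrite('pics/s3c.png',cv2.resize(load('s3')['c'][195:255,225:345],None,fx=6,fy=6,interpolation=2))
E
```

```text
(no output)
```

View pics/t3c.png

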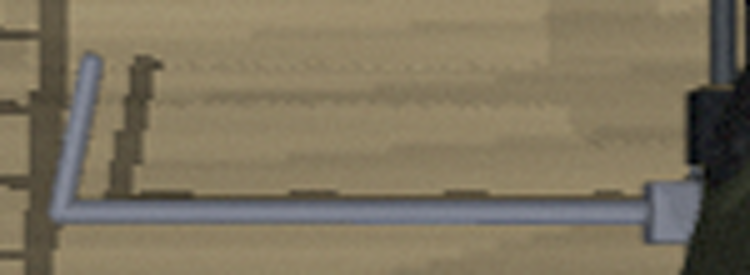

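View pics/s3c.png

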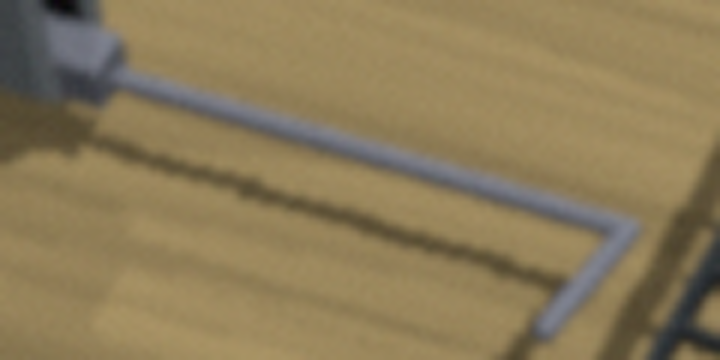

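```bash
python3 - <<'E'
from h import *
t=load('t3');s=load('s3')
for a,b in(((337.4,247.4),(330.3,233)),((343,217),(315.8,250.3)),((454,247.4),(244.2,207.5))): print(tri([(t,*a),(s,*b)]),px(t,*a))
E
```

```text
[0.52325858 0.00790828 0.03587544] [0.52427072 0.00489056 0.03955661]
[ 0.57292811 -0.00170043  0.03572399] [ 0.57359683 -0.00402497  0.0386726 ]
[ 0.52398509 -0.18119203  0.03724684] [ 0.5249923  -0.18312787  0.04046201]
```

The foot is level at z ≈ 36 mm, so it clears both the nut (19) and the grate bars (55). I'll slide it in over the nut.

Call:
move_arm(rows="0 -25 0 0 0 0; 0 -30 0 0 0 0; 0 -30 0 0 0 0; 0 -30 0 0 0 0; 0 -30 0 0 0 0; 0 -25 0 0 0 0; 0 0 0 0 0 0; 0 0 0 0 0 0")

```text
time_s: 7.65
ee_pos: [0.5211, -0.0326, 0.1264]
eef_rot: [3.14, -0.002, -0.002]
force: [-0.2, -0.6, -4.7]
grip_width: 0.0194
```

```bash
python3 - <<'E'
from h import *
snap('scene','s4'); snap('top','t4')
cv2.imwrite('pics/t4c.png',cv2.resize(load('t4')['c'][105:310,190:350],None,fx=2.9,fy=2.9,interpolation=2))
cv2.imwrite('pics/s4c.png',cv2.resize(load('s4')['c'][190:370,290:490],None,fx=3.3,fy=3.3,interpolation=2))
E
```

```text
(no output)
```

View pics/t4c.png

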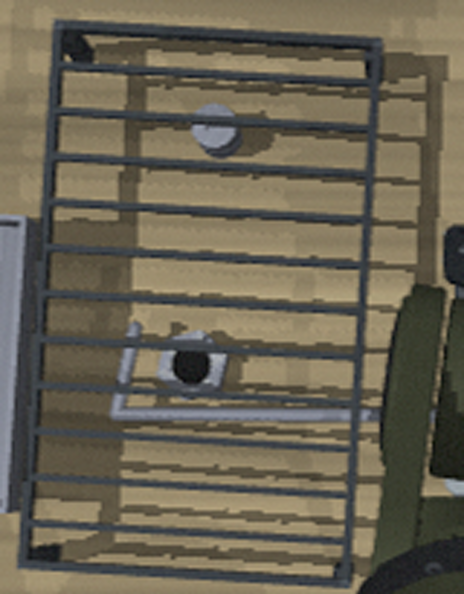

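View pics/s4c.png

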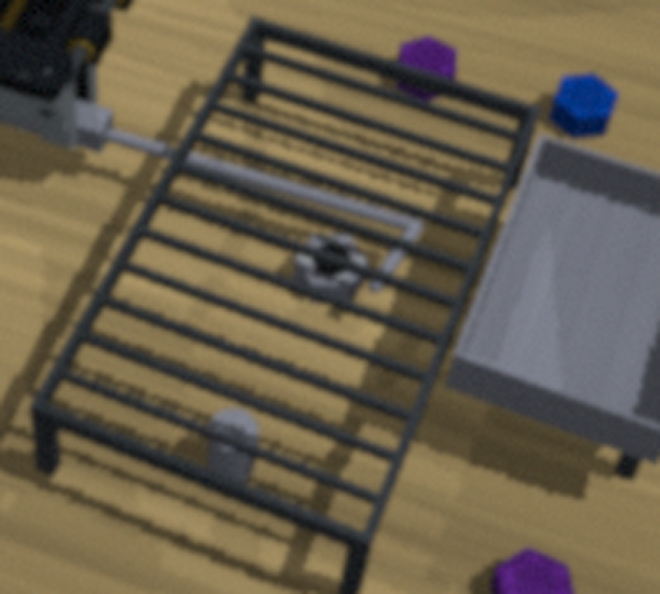

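The foot (top crop 115–138, rows 325–415) is behind the nut (158–228), with the rod to its near side. Lowering now.

Call:
move_arm(rows="0 0 10 0 0 0; 0 0 10 0 0 0; 0 0 4 0 0 0; 0 0 0 0 0 0")

```text
time_s: 8.25
ee_pos: [0.5209, -0.0341, 0.0999]
eef_rot: [3.14, -0.001, -0.004]
force: [-1.1, 0.8, -3.5]
grip_width: 0.0192
```

Call:
move_arm(rows="0 5 -1.5 0 0 0; 0 8 0 0 0 0; 0 10 0 0 0 0; 0 12 0 0 0 0; 0 12 0 0 0 0; 0 12 0 0 0 0; 0 0 0 0 0 0")

```text
time_s: 9.12
ee_pos: [0.5208, -0.0982, 0.1023]
eef_rot: [3.14, -0.002, -0.005]
force: [0.2, 0.7, -5.0]
grip_width: 0.0196
```

```bash
python3 - <<'E'
from h import *
snap('scene','s5'); snap('top','t5')
cv2.imwrite('pics/t5c.png',np.hstack([cv2.resize(load('t5')['c'][105:310,190:350],None,fx=2.5,fy=2.5,interpolation=2),cv2.resize(load('s5')['c'][190:370,290:450],None,fx=2.5,fy=2.85,interpolation=2)[:512]]))
E
```

```text
(no output)
```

View pics/t5c.png

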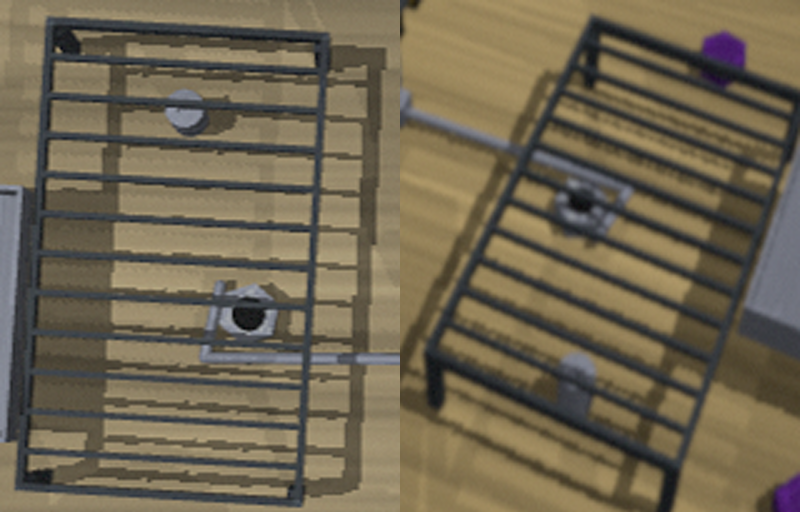

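The nut (crop 248,315) is moving in front of the foot. I'll keep pulling.

Call:
move_arm(rows="0 8 0.5 0 0 0; 0 12 0 0 0 0; 0 12 0 0 0 0; 0 12 0 0 0 0; 0 12 0 0 0 0; 0 12 0 0 0 0; 0 12 0 0 0 0; 0 12 0 0 0 0; 0 12 0 0 0 0; 0 12 0 0 0 0; 0 12 0 0 0 0; 0 12 0 0 0 0; 0 12 0 0 0 0; 0 12 0 0 0 0; 0 12 0 0 0 0; 0 10 0 0 0 0; 0 5 0 0 0 0; 0 0 0 0 0 0")

```text
time_s: 11.48
ee_pos: [0.5198, -0.3018, 0.1017]
eef_rot: [3.14, -0.001, -0.004]
force: [0.0, 0.2, -4.0]
grip_width: 0.0197
```

```bash
python3 - <<'E'
from h import *
snap('scene','s6'); snap('top','t6')
E
```

```text
(no output)
```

View pics/t6.png

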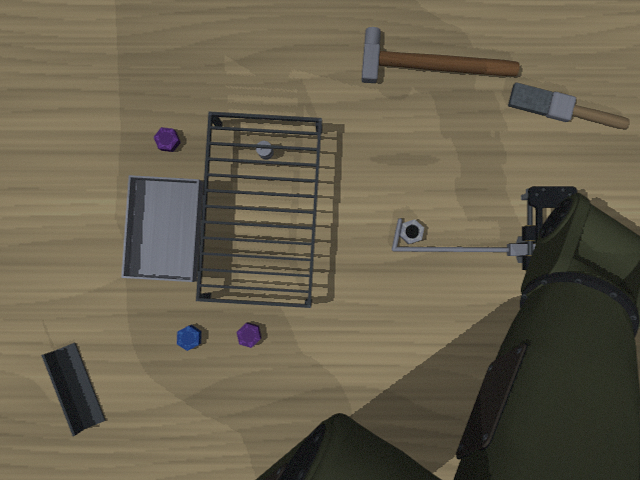

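View pics/s6.png

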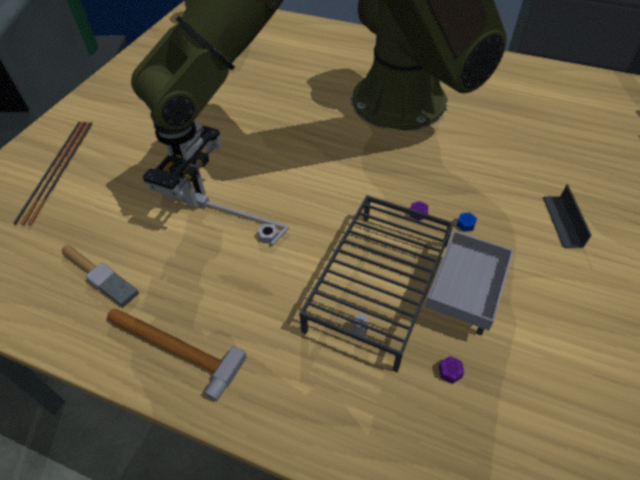

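The nut is out on the clear bench at top (412,231). I'll back the foot off, lift, and move the hook towards the robot to lay it down.

Call:
move_arm(rows="0 -6 0 0 0 0; 0 0 -15 0 0 0; 0 0 -20 0 0 0; -25 0 0 0 0 0; -30 0 0 0 0 0; -30 0 0 0 0 0; -25 0 0 0 0 0; 0 0 0 0 0 0; 0 0 15 0 0 0; 0 0 12 0 0 0; 0 0 0 0 0 0")

```text
time_s: 12.95
ee_pos: [0.4102, -0.2934, 0.1165]
eef_rot: [3.135, -0.008, 0.001]
force: [0.1, 0.1, -4.5]
grip_width: 0.0196
```

Call:
move_arm(rows="0 0 6 0.005 -0.005 0; 0 0 5 0 0 0; 0 0 2.5 0 0 0; 0 0 2 0 0 0; 0 0 0 0 0 0")

```text
time_s: 13.58
ee_pos: [0.4108, -0.2935, 0.0999]
eef_rot: [3.14, -0.003, 0.001]
force: [-0.0, 0.7, -4.0]
grip_width: 0.0192
```

Call:
move_arm(rows="0 0 1 0 0 0; 0 0 0 0 0 0")

```text
time_s: 13.82
ee_pos: [0.4109, -0.2936, 0.1]
eef_rot: [3.14, -0.003, 0.001]
force: [0.2, -0.5, -4.5]
grip_width: 0.0195
```

Call:
move_arm(rows="0 0 2 0 0 0; 0 0 0 0 0 0")

```text
time_s: 14.08
ee_pos: [0.4112, -0.2938, 0.1001]
eef_rot: [3.139, -0.004, 0.001]
force: [0.2, -0.3, -5.0]
grip_width: 0.0194
```

Call:
move_arm(rows="0 0 4 0 0 0; 0 0 0 0 0 0")

```text
time_s: 14.32
ee_pos: [0.4116, -0.2946, 0.0998]
eef_rot: [3.137, -0.005, 0.002]
force: [-0.9, -0.1, -3.9]
grip_width: 0.0196
```

```bash
python3 - <<'E'
from h import *
o=sensors.get_obs();print(o['time_s'],o['ee_pos'],o['force'],o['moment'],o['qpos'],o['joint_vel'])
snap('scene','s7'); snap('top','t7');snap('wrist','w7')
o=sensors.get_obs();print(o['time_s'],o['ee_pos'],o['force'],o['qpos'])
cv2.imwrite('pics/s7c.png',cv2.resize(load('s7')['c'][100:260,130:330],None,fx=4,fy=3.7,interpolation=2))
E
```

```text
14.325 [ 0.41155652 -0.29459307  0.09983041] [-0.89850034 -0.08256098 -3.88924849] [-0.08623873  0.06897775  0.03817609] [-6.93587682e-01  4.74135427e-01  1.81511278e+00 -1.64867723e-04
  8.45668932e-01 -6.95193898e-01] [-0.00118328 -0.01986367 -0.00923858 -0.0035488   0.03350745  0.00140641]
14.475 [ 0.41157005 -0.29450771  0.099259  ] [-1.50963339 -0.15592693  4.59868029] [-6.93470885e-01  4.75272870e-01  1.81510589e+00 -4.67759758e-05
  8.45120844e-01 -6.95234991e-01]
```

View pics/s7c.png

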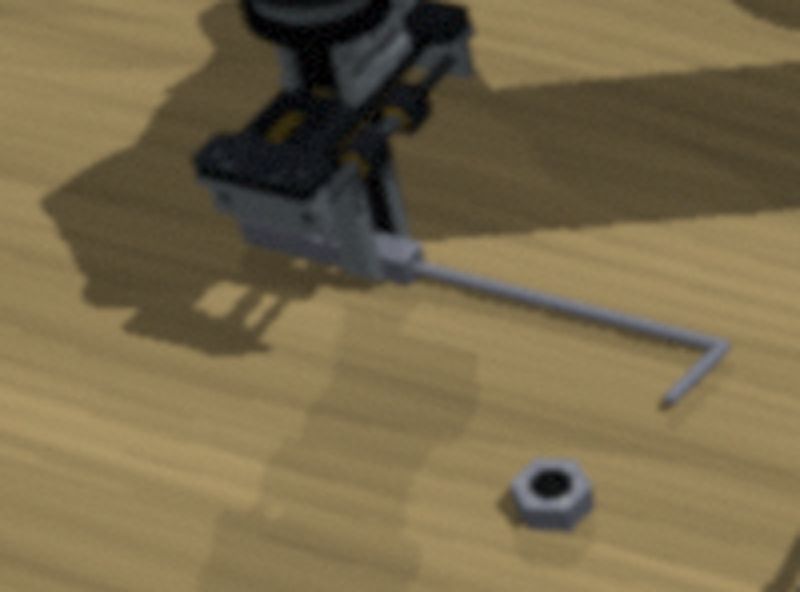

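View pics/t7.png

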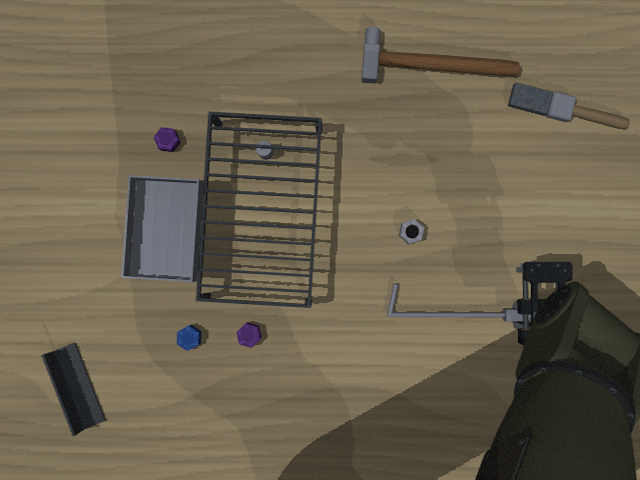

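The hook lies flat with light contact (Fz changed sign). Nut clear at top (412,231), foot tip at (395,285). I'll release and rise.

Call:
move_arm(rows="0 0 0 0 0 0; 0 0 0 0 0 0; 0 0 0 0 0 0; 0 0 0 0 0 0; 0 0 0 0 0 0; 0 0 -25 0 0 0; 0 0 -50 0 0 0; 0 0 -50 0 0 0; 0 0 0 0 0 0", grip=1)

```text
time_s: 15.6
ee_pos: [0.4109, -0.2939, 0.2269]
eef_rot: [3.139, -0.004, 0.002]
force: [0.3, 0.3, -0.4]
grip_width: 0.0937
```

```bash
python3 - <<'E'
from h import *
cv2.imwrite('pics/n.png',np.hstack([cv2.resize(load('t7')['c'][210:255,385:440],None,fx=7,fy=7,interpolation=2),cv2.resize(load('s7')['c'][215:260,240:295],None,fx=7,fy=7,interpolation=2)]))
E
```

```text
(no output)
```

View pics/n.png

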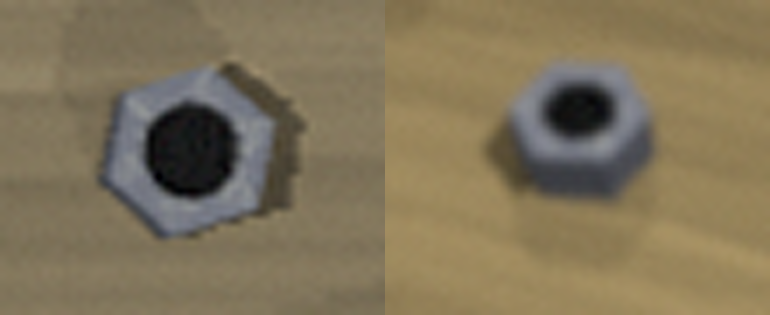

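```bash
python3 - <<'E'
from h import *
t=load('t7');s=load('s7')
print(tri([(t,412.4,231.4),(s,267.9,230.7)]),px(t,412.4,231.4))
c=px(t,412.4,231.4,.019);print(c)
for u,v in((122,92),(215,68),(272,122),(262,205),(170,232),(108,175)):
    p=px(t,385+u/7,210+v/7,.019)-c;print(p*1000,np.degrees(np.arctan2(p[1],p[0]))%60)
# pan corners guess
o=sensors.get_obs();print(o['qpos'])
E
```

```text
[ 0.55057584 -0.11626579  0.02032393] [ 0.55175293 -0.11913861  0.01949596]
[ 0.55178088 -0.11921034  0.019     ]
[13.60423818 16.45685655  0.        ] 50.420795014720554
[19.36732516 -5.50173418  0.        ] 44.14158318067102
[  6.64467046 -18.93032596   0.        ] 49.34141296649105
[-12.97427857 -16.53325156   0.        ] 51.877358745890916
[-19.43266322   5.16393912   0.        ] 45.1184300161957
[-6.03134383 19.77220844  0.        ] 46.96388049937909
[-6.93455217e-01  2.77816263e-01  1.73609289e+00  2.09485044e-04
  1.12297951e+00 -6.95225928e-01]
```

Call:
move_arm(rows="35 -44 0 0 0 0; 35 -44 0 0 0 0; 35 -44 0 0 0 0; 35 -45 0 0 0 0; 0 0 0 0 0 -0.16; 0 0 0 0 0 -0.155; 0 0 0 0 0 0", grip=0.5)

```text
time_s: 16.48
ee_pos: [0.5535, -0.1103, 0.2192]
eef_rot: [-3.141, 0.004, 0.322]
force: [-0.8, -0.1, 0.3]
grip_width: 0.0709
```

```bash
python3 - <<'E'
from h import *
snap('wrist','w8'); o=sensors.get_obs();print(o['ee_pos'],o['eef_rot'])
E
```

```text
[ 0.55343034 -0.11042366  0.21924865] [-3.14093603  0.00407161  0.3192828 ]
```

View pics/w8.png

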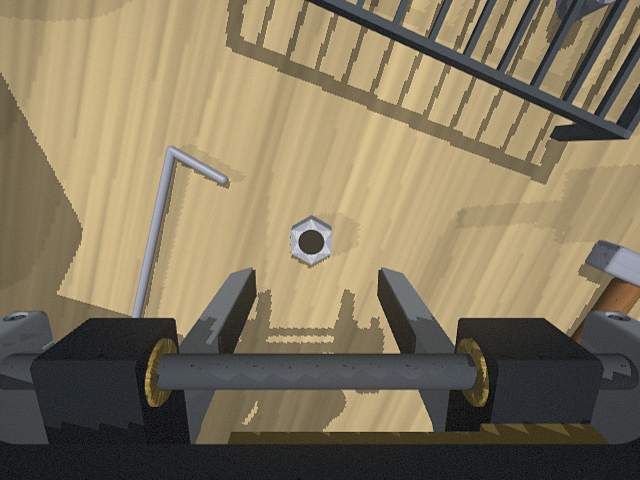

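Nut flats stand vertical in the picture, aligned with the jaws; hole centre at (311,242).

```bash
python3 - <<'E'
from h import *
d=load('w8');p=px(d,311.5,241.5,.019);print(p,px(d,330,242),px(d,302,225))
T=d['T']; 
np.set_printoptions(suppress=True)
t=pose();q=np.linalg.inv(t)@np.r_[p,1];print(q)
print(np.linalg.inv(t)@np.array([.551,-.1175,.019,1]))
E
```

```text
[ 0.54909679 -0.11590468  0.019     ] [ 0.56468928 -0.11117328  0.01899187] [ 0.53663281 -0.10453371  0.01831802]
[-0.00501958  0.00397528  0.20026818  1.        ]
[-0.00371331  0.00608736  0.20026147  1.        ]
```

Call:
move_arm(rows="-4.5 4.5 20 0 0 0; 0 0 35 0 0 0; 0 0 35 0 0 0; 0 0 15 0 0 0; 0 0 0 0 0 0")

```text
time_s: 17.15
ee_pos: [0.5496, -0.1175, 0.1108]
eef_rot: [-3.141, 0.004, 0.301]
force: [0.4, 0.0, 0.8]
grip_width: 0.0702
```

Call:
move_arm(rows="0 0 6 0 0.004 -0.018; 0 0 5 0 0 0; 0 0 0 0 0 0")

```text
time_s: 17.52
ee_pos: [0.5505, -0.1179, 0.1016]
eef_rot: [3.14, -0.003, 0.319]
force: [0.7, -0.2, 0.1]
grip_width: 0.0706
```

Call:
move_arm(rows="0 0 2.5 0 0 0; 0 0 0 0 0 0; 0 0 0 0 0 0; 0 0 0 0 0 0; 0 0 0 0 0 0; 0 0 0 0 0 0; 0 0 0 0 0 0; 0 0 0 0 0 0", grip=-1, newtons=40)

```text
time_s: 18.52
ee_pos: [0.5509, -0.1179, 0.0997]
eef_rot: [3.139, -0.004, 0.319]
force: [0.1, -0.5, -0.1]
grip_width: 0.0354
```

```bash
python3 - <<'E'
from h import *
t=load('t7');s=load('s7')
print(px(t,162,229),px(t,162,229,.05),px(s,470,279))
# rim corners from two views
for a,b in(((131,177),(432,302)),((124,278),(511,248))): print(tri([(t,*a),(s,*b)]),px(t,*a,.078))
print(px(t,200,180,.078),px(t,195,281,.078))
E
```

```text
[0.55226438 0.28558823 0.05108102] [0.55232799 0.28590313 0.05      ] [0.54160029 0.28596609 0.04810977]
[0.63927603 0.27146874 0.12204355] [0.631599   0.32724932 0.078     ]
[0.4740969  0.33682667 0.08041251] [0.47450956 0.33551319 0.078     ]
[0.62728901 0.21964781 0.078     ] [0.47033399 0.22549053 0.078     ]
```

Call:
move_arm(rows="0 0 -20 0 0 0; 0 0 -45 0 0 0; 0 0 -50 0 0 0; 0 0 -40 0 0 0; 0 0 0 0 0 0")

```text
time_s: 19.15
ee_pos: [0.5496, -0.1177, 0.2586]
eef_rot: [3.141, -0.002, 0.319]
force: [-0.6, -0.4, -1.6]
grip_width: 0.0358
```

Call:
move_arm(rows="0 0 0 0 0 0.16; 0 0 0 0 0 0.16; 0 0 0 0 0 0.05; 0 0 0 0 0 0; 0 -40 0 0 0 0; 0 -50 0 0 0 0; 0 -50 0 0 0 0; 0 -50 0 0 0 0; 0 -50 0 0 0 0; 0 -50 0 0 0 0; 0 -50 0 0 0 0; 0 -40 0 0 0 0; 0 -20 0 0 0 0; 0 0 0 0 0 0")

```text
time_s: 20.9
ee_pos: [0.5704, 0.2932, 0.2463]
eef_rot: [3.14, 0.013, -0.05]
force: [0.6, 0.2, -0.6]
grip_width: 0.0357
```

Call:
move_arm(rows="-19 11 10 0 0.013 0; 0 0 30 0 0 0; 0 0 30 0 0 0; 0 0 10 0 0 0; 0 0 0 0 0 0")

```text
time_s: 21.52
ee_pos: [0.5516, 0.2757, 0.1653]
eef_rot: [3.139, -0.001, -0.054]
force: [-0.4, -0.9, -0.2]
grip_width: 0.0356
```

```bash
python3 - <<'E'
from h import *
snap('wrist','w9');snap('scene','s9')
cv2.imwrite('pics/c9.png',np.hstack([cv2.resize(load('w9')['c'],(400,300)),cv2.resize(load('s9')['c'][160:340,390:590],(400,300),interpolation=2)]))
E
```

View pics/c9.png

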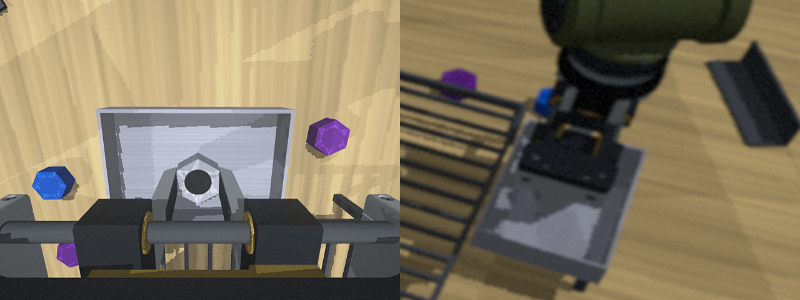

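The nut is held over the middle of the pan. I'll lower it to the floor.

Call:
move_arm(rows="0 -4 6 0 0 0; 0 0 6 0 0 0; 0 0 3 0 0 0; 0 0 0 0 0 0; 0 0 0 0 0 0")

```text
time_s: 22.25
ee_pos: [0.5526, 0.2808, 0.152]
eef_rot: [3.141, -0.005, -0.053]
force: [-0.1, 0.2, -1.3]
grip_width: 0.0358
```

Call:
move_arm(rows="0 0 3 0 0 0; 0 0 0 0 0 0; 0 0 0 0 0 0")

```text
time_s: 22.62
ee_pos: [0.5529, 0.2809, 0.1498]
eef_rot: [-3.141, -0.007, -0.053]
force: [0.5, -0.6, -0.8]
grip_width: 0.0359
```

Call:
move_arm(rows="0 0 1 0 0 0; 0 0 0 0 0 0")

```text
time_s: 22.88
ee_pos: [0.5529, 0.281, 0.1498]
eef_rot: [-3.141, -0.007, -0.053]
force: [0.2, 0.6, -1.5]
grip_width: 0.0354
```

Call:
move_arm(rows="0 0 0 0 0 0; 0 0 0 0 0 0; 0 0 0 0 0 0; 0 0 0 0 0 0; 0 0 -20 0 0 0; 0 0 -40 0 0 0; 0 0 -50 0 0 0; 0 40 -40 0 0 0; -30 50 0 0 0 0; -30 50 0 0 0 0; -30 50 0 0 0 0; 0 0 0 0 0 0", grip=0.4)

```text
time_s: 24.38
ee_pos: [0.4483, 0.091, 0.3136]
eef_rot: [-3.139, -0.017, -0.052]
force: [0.1, 0.7, 1.7]
grip_width: 0.0662
```

```bash
python3 - <<'E'
from h import *
snap('top','t10');snap('scene','s10');print(sensors.get_obs()['force'])
E
```

```text
[0.32006787 0.63512106 1.29857903]
```

View pics/t10.png

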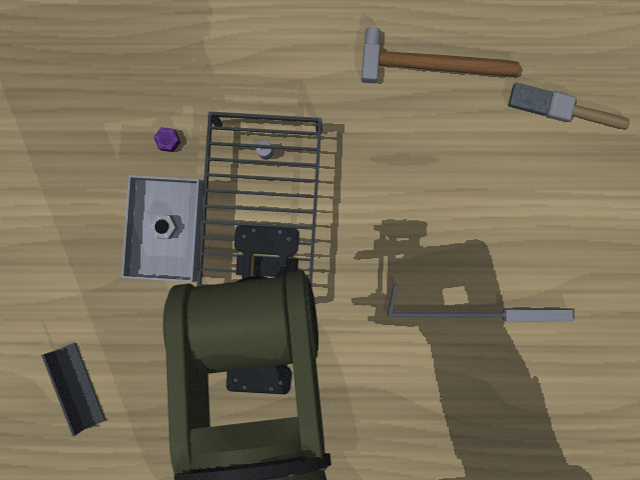

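View pics/s10.png

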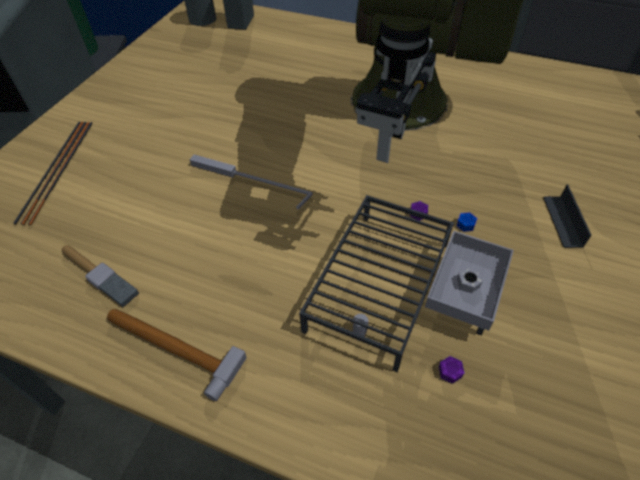

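The nut lies in the pan (top (163,226), scene (470,279)). The hook is flat on the bench, the stub stands at (264,149) as before, and the look-alikes in view haven't moved. The arm is clear of everything.

```bash
python3 - <<'E'
from h import *
print(px(load('t10'),172,235),px(load('t0') if 0 else load('top0'),264,147),px(load('t10'),264,147)); ctrl.hand_in(); print(sensors.get_obs()['time_s'])
E
```

```text
[0.54245702 0.26794984 0.05656604] [0.68169559 0.12174414 0.06637663] [0.68234837 0.12211265 0.06316467]
the job is handed in; nothing more can be done
the job is handed in; nothing more can be done
```

The nut is in the parts pan, and I handed the job in at about 24.5 s on the robot's clock. I passed the hook under the grate above the nut, lowered it behind, and dragged the nut straight out the open front. Then I laid the hook flat on the bench and put the nut in the pan.

**Last checks:**
- **Nut and hook:** top and scene views show the nut flat near the middle of the pan and the hook lying on the bench.
- **Stub:** still standing under the grate at the same pixel, (264,149) in the top view.
- **Look-alikes:** all three appear in place in the last scene view. In the last top view the arm hides the blue one and one purple one.
- **Arm:** open and clear of everything. The largest force I read was about 5 N.

**What disagreed or went unconfirmed:**
- The top and scene views differed by 3–8 mm in y, so I triangulated from both and checked with the wrist camera before gripping.
- Small downward moves sometimes fell short and had to be repeated.
- I saw no clear contact force when setting the nut down, so it may have dropped a millimetre or less on release.
- My last depth readings, meant for the pan floor and the stub top, hit the wrong surfaces, so those final checks rest on the pictures.

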